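Open the topping rail for service

ROBOT

A 6-joint arm with a two-finger parallel gripper is mounted at the origin on the work surface. World frame = base frame: x ahead of the robot, y to its left, z up, the work surface at z = 0. Lengths are in m, angles in rad, forces in N, time in s.
With the tool pointing down it reaches from about 0.35 to 0.775 m from the base axis. Payload 5.5 kg.
Tool frame: the origin (TCP) lies between the finger pads; the fingertips stand 22 mm ahead of it and the grasp point (between the pads) lies 3 mm ahead of it; z points along the fingers, y is the line along which they close (so a half turn about z gives the same grasp; the last joint's range is limited). The gripper opens to 85 mm and grips with 20 to 120 N. Pads are 22 mm wide; open, the fingers measure 114 mm over their backs; the gripper's body (76 mm by 85 mm) begins 54 mm behind the grasp point. The pads swing forward as they close: fully open they stand 13 mm farther back than shut.
Start: joints at [0.996, 0.313, 0.046, 1.304, 0, 1.431], TCP at [0.242, 0.522, 0.253] pointing down, gripper open.
Joint ranges: [-2.76, 2.76], [-0.86, 1.69], [-1.03, 1.26], [-2.2, 2.34], [-1.47, 1.5], [-3.14, 3.14]. Speed limits (rad/s): [2.57, 2.57, 3.14, 3.14, 3.14, 3.14].

INTERFACE

Orientations are given as a unit quaternion [w, x, y, z].
In Python, from workcell import env gives the robot as it stands.
- The arm moves only by the shell command python3 nudge.py 'ROWS' [OPENING] [FORCE]. ROWS is a JSON list of rows, 1 to 8 of them, each of 6 numbers: dx, dy, dz in m, then a rotation vector rx, ry, rz in rad; each row is the pose to reach, as a shift and turn from the pose commanded when the command began, along the tool's axes at that moment; what a row does not reach only later rows make up. A row lasts 1/8 s, in which the tool goes at most 0.0625 m and 0.188 rad, less where a joint would pass 70% of its speed; a pose out of reach is approached as far as the arm can. OPENING is the finger opening in m, set as the command begins (- or left out keeps the last). The fingers move at their own pace and stop on an object; FORCE is the grip in N (left out, the last holds). Time passes only in rows, so rows that do not move let the fingers close. It prints the time, the measured TCP pose, the force, the opening and the grip force at its end.
- env.get_state(): the state, without advancing time (a new reading comes with each control period).
- env.read_camera(name): name is "side" or "top"; returns a dict with "image" (420x560x3 uint8, red, green, blue), "K" (3x3 intrinsics, pixels), "D" ([k1, k2, p1, p2, k3] as OpenCV has them; the pictures are not rectified), "R" (3x3) and "t" (3): a world point X has camera coordinates R X + t. Camera axes: x right, y down, z forward; pixel columns grow to the right and rows downward; lengths in m; the calibration is good to about 2 mm. A picture is of the moment at which its call begins. There is no depth.
- env.hand_in(): hands the job in; it is judged then, once.
The state is a dict: "clock": time; "joint_pos": joint angles; "qvel": joint speeds; "tau": joint torques, N m; "tcp_pos": TCP position; "orientation": TCP orientation; "wrist_force": force on the tool from outside, world axes, zero at the start; "ft_torque": the same for the moment, N m; "finger_gap": finger opening in m; "grip_force": force on a finger pad.
Only numpy, scipy, OpenCV 4.12 (cv2) and the standard library are available. Lean on these libraries where they do the work, as an engineer would, in place of code of your own. Each camera call takes 0.05 s, during which the arm holds its last target. There are 200 camera calls.

TASK

Get the topping rail ready for service: of its three pan lids one is already lying back open; flip up each of the two that are still shut right over past upright, so that it lies back open by its own weight, and leave the open one open. Do it just by pushing with the fingertips: do not pinch a lid, do not lift or tip the pans out of the rail, and leave everything else on the table where it stands.

Things in the scene. Friction and masses are not known exactly. Their poses are not given: they have to be found in the camera images.
- rail: stainless topping rail: a heavy fixed open box 190 mm deep (its x), 352 mm wide (its y), 100 mm high, in which three lidded pans stand side by side. Origin at centre of underside on the table; x points away from the robot's side (front face at x = -95 mm), z up; its yaw varies.
- pan_1: pan 1, with limes: loose stainless pan 172 mm (x) by 102 mm (y) by 109 mm high, 0.9 kg, standing in one of the rail's three bays, 115 mm apart, with 6 to 7 mm of total play each way (which pan is in which bay varies). Origin at centre of underside, 6 mm above the table; axes as the rail's. The rear 96 mm of its top is a fixed cover; the front part of the top is the flip lid.
- lid_1 (a joint): opening angle of pan 1's flip lid, rad: 0 = shut and level, grows as the front edge swings up and over away from the robot, 1.57 = upright, stop at 1.95. No spring or catch, little friction: left alone it falls shut below about 1.57 and falls back to the stop beyond it. Starts shut.
- lip_1 (a point): middle of the lower front edge of lid 1, 112 mm from the hinge line; moves with the lid, x and y of its frame lie in the underside of the lid. The lid is a flat plate 104 mm wide and 9 mm thick, about 0.17 kg; shut, its underside is 116 mm above the table and its front edge juts 27 mm out beyond the rail's front face as a lip, with free space under it; 11 mm gaps between neighbouring lids
- outer_1: outer (upper) skin of lid 1, 103 x 104 x 4 mm; its front edge is 4 mm short of the inner skin's; origin at the middle of the hinge line; x points from the lip to the hinge, z out of the upper face
- inner_1: inner (under) skin of lid 1, 107 x 104 x 5 mm; origin at the middle of the hinge line, which runs along the pan's y in the plane of the lid's underside, 10 mm in front (-x) of the pan's centre and 116 mm above the table; x points from the lip to the hinge
- pan_2: pan 2, with radishes: loose stainless pan 172 mm (x) by 102 mm (y) by 109 mm high, 0.9 kg, standing in one of the rail's three bays, 115 mm apart, with 6 to 7 mm of total play each way (which pan is in which bay varies). Origin at centre of underside, 6 mm above the table; axes as the rail's. The rear 96 mm of its top is a fixed cover; the front part of the top is the flip lid.
- lid_2 (a joint): opening angle of pan 2's flip lid, rad: 0 = shut and level, grows as the front edge swings up and over away from the robot, 1.57 = upright, stop at 1.95. No spring or catch, little friction: left alone it falls shut below about 1.57 and falls back to the stop beyond it. Starts shut.
- lip_2 (a point): middle of the lower front edge of lid 2, 112 mm from the hinge line; moves with the lid, x and y of its frame lie in the underside of the lid. The lid is a flat plate 104 mm wide and 9 mm thick, about 0.17 kg; shut, its underside is 116 mm above the table and its front edge juts 27 mm out beyond the rail's front face as a lip, with free space under it; 11 mm gaps between neighbouring lids
- outer_2: outer (upper) skin of lid 2, 103 x 104 x 4 mm; its front edge is 4 mm short of the inner skin's; origin at the middle of the hinge line; x points from the lip to the hinge, z out of the upper face
- inner_2: inner (under) skin of lid 2, 107 x 104 x 5 mm; origin at the middle of the hinge line, which runs along the pan's y in the plane of the lid's underside, 10 mm in front (-x) of the pan's centre and 116 mm above the table; x points from the lip to the hinge
- pan_3: pan 3, with green chillies: loose stainless pan 172 mm (x) by 102 mm (y) by 109 mm high, 0.9 kg, standing in one of the rail's three bays, 115 mm apart, with 6 to 7 mm of total play each way (which pan is in which bay varies). Origin at centre of underside, 6 mm above the table; axes as the rail's. The rear 96 mm of its top is a fixed cover; the front part of the top is the flip lid.
- lid_3 (a joint): opening angle of pan 3's flip lid, rad: 0 = shut and level, grows as the front edge swings up and over away from the robot, 1.57 = upright, stop at 1.95. No spring or catch, little friction: left alone it falls shut below about 1.57 and falls back to the stop beyond it. Starts open, lying back at its stop.
- lip_3 (a point): middle of the lower front edge of lid 3, 112 mm from the hinge line; moves with the lid, x and y of its frame lie in the underside of the lid. The lid is a flat plate 104 mm wide and 9 mm thick, about 0.17 kg; shut, its underside is 116 mm above the table and its front edge juts 27 mm out beyond the rail's front face as a lip, with free space under it; 11 mm gaps between neighbouring lids
- outer_3: outer (upper) skin of lid 3, 103 x 104 x 4 mm; its front edge is 4 mm short of the inner skin's; origin at the middle of the hinge line; x points from the lip to the hinge, z out of the upper face
- inner_3: inner (under) skin of lid 3, 107 x 104 x 5 mm; origin at the middle of the hinge line, which runs along the pan's y in the plane of the lid's underside, 10 mm in front (-x) of the pan's centre and 116 mm above the table; x points from the lip to the hinge
- taco_rack: empty W-shaped stainless taco rack, 148 x 100 mm, 50 mm high, in front of the topping rail; origin at centre of underside; loose, 0.25 kg
- beer: brown beer bottle, 60 mm across, 225 mm high; origin at centre of underside; loose
- tall_glass: tall empty glass, 72 mm across, 150 mm high; origin at centre of underside; loose
- tumbler: empty tumbler, 80 mm across, 95 mm high; origin at centre of underside; loose
- salt: steel salt shaker, 44 mm across, 78 mm high, standing near the right end (seen from the robot) of the topping rail; origin at centre of underside; loose
- lime: half a lime, cut face down, 52 mm across, 32 mm high, lying in front of the topping rail; origin at centre of underside; loose
- squeeze: clear squeeze bottle with a nozzle, 60 mm across, 165 mm high, standing near the front left corner of the topping rail; origin at centre of underside; loose
- plate: white plate, 200 mm across, 20 mm high; origin at centre of underside; loose

How it is judged:
At the end, for the whole second after the job is handed in: All three lids lie back open on their own (each lid joint above 1.75 rad, at rest), and all three pans stand seated in the rail (origin no more than 12 mm above the table, tilted less than 0.06 rad) (value of joint each of lid_1, lid_2, lid_3 above 1.75 rad and velocity of joint lid_1 between -0.1 and 0.1 rad/s and height (world z) of each of pan_1, pan_2, pan_3 below 0.012 m and angle between each of pan_1, pan_2, pan_3's own z axis and vertical below 0.06 rad and velocity of joint lid_2 between -0.1 and 0.1 rad/s and velocity of joint lid_3 between -0.1 and 0.1 rad/s); the robot touches nothing.
It fails at once if a lid is pinched: the fingers press its outer and its inner skin at the same time, over 2 N each ((contact force between the fingers and outer_1 above 2 N and contact force between the fingers and inner_1 above 2 N) or (contact force between the fingers and outer_2 above 2 N and contact force between the fingers and inner_2 above 2 N) or (contact force between the fingers and outer_3 above 2 N and contact force between the fingers and inner_3 above 2 N)).
It fails at once if a pan is lifted (over 12 mm up) or tipped (over 0.12 rad) in the rail (height (world z) of any of pan_1, pan_2, pan_3 above 0.018 m or angle between any of pan_1, pan_2, pan_3's own z axis and vertical above 0.12 rad).
It fails at once if the lid that was open is pushed below 1.4 rad (value of joint lid_3 below 1.4 rad).
It fails at once if something standing on the table is tipped over (beyond 0.5 rad) (angle between any of taco_rack, beer, tall_glass, tumbler, salt, lime, squeeze, plate's own z axis and vertical above 0.5 rad).
It fails at once if something else on the table is moved by more than 30 mm (distance of any of taco_rack, beer, tall_glass, tumbler, salt, lime, squeeze, plate from where it was at the start of the episode above 0.03 m).
It also fails if it takes over 54 s, if anything falls off the work surface, if the arm or the gripper's body presses on something with over 40 N, if the wrist force passes 120 N, or if a joint passes its speed limit or range.

## Working session

There is one attempt and no reset: what is moved stays moved. The work goes in short steps, Python scripts to look and compute and a shell command to move; the robot and the scene stay as the last step left them, time stands still between calls to the robot, and variables do not carry over. Pictures are saved under pics/ and viewed, at most 10 in all, crops included, and the job is handed in when it is done.

```bash
ls; mkdir -p pics; cat > h.py <<'E'
import cv2,numpy as np
from workcell import env
def snap(n,f):
    c=env.read_camera(n); cv2.imwrite(f,c["image"][:,:,::-1]); return c
def ray(c,px):
    u=cv2.undistortPoints(np.array([[px]],float),np.array(c["K"]),np.array(c["D"]))[0,0]
    R=np.array(c["R"]);o=-R.T@np.array(c["t"]);return o,R.T@np.array([u[0],u[1],1])
def onz(c,px,z):
    o,d=ray(c,px);return o+d*(z-o[2])/d[2]
E
python3 - <<'E'
from h import *
import pickle
a=snap("top","pics/top0.png");b=snap("side","pics/side0.png")
pickle.dump((a,b),open("cams.pkl","wb"))
s=env.get_state();print(s)
for c in(a,b):print(-np.array(c["R"]).T@c["t"],c["R"])
E
```

```text
nudge.py
pics
workcell.py
{'clock': 0.1, 'joint_pos': array([9.96388221e-01, 3.13917032e-01, 4.51346651e-02, 1.30361201e+00,
       6.71466040e-07, 1.43123114e+00]), 'qvel': array([-1.08472209e-03, -1.15431431e-03,  2.46088742e-03,  1.07637773e-03,
        6.37262095e-04,  4.62292543e-05]), 'tau': array([ 3.81222446e-03, -4.81725597e+01,  2.99244869e+01,  1.26621587e-02,
       -7.72029898e-05, -1.55300690e-06]), 'tcp_pos': array([0.24199738, 0.52114963, 0.25251993]), 'orientation': array([-2.79535521e-04,  2.15712442e-01,  9.76456606e-01, -7.48531656e-04]), 'wrist_force': array([-0.07902191,  0.24796087, -0.12214555]), 'ft_torque': array([ 0.01123311,  0.0421344 , -0.01647681]), 'grip_force': 0.0, 'finger_gap': 0.08524262167079096}
[0.3776896  0.00552181 1.69888341] [[-1.96458776e-02 -9.99806657e-01 -8.29069567e-04]
 [-9.95554310e-01  1.96387083e-02 -9.21191489e-02]
 [ 9.21176202e-02 -9.84377743e-04 -9.95747646e-01]]
[ 0.07818694 -1.17642786  0.86179597] [[ 0.93239573 -0.36114522  0.01457143]
 [-0.16984896 -0.47338544 -0.86432492]
 [ 0.31904472  0.80341792 -0.5027227 ]]
```

View pics/top0.png

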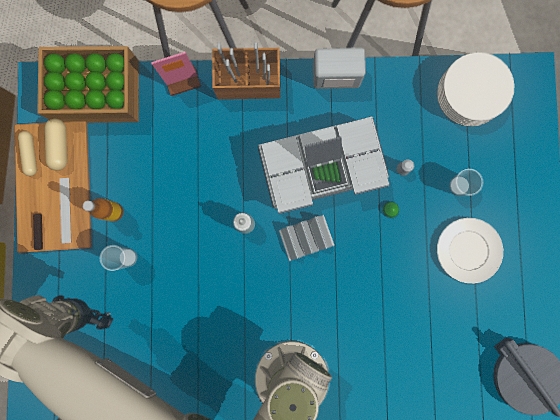

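View pics/side0.png

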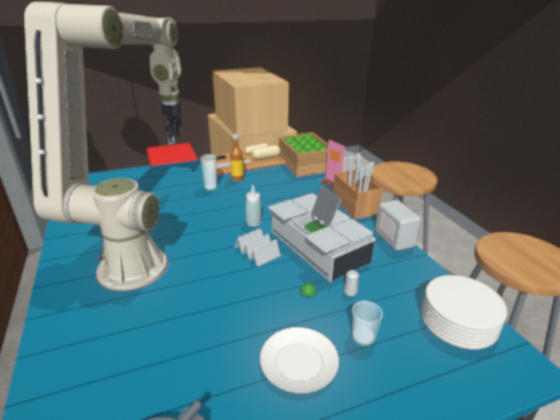

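The top view shows the rail at about (325,163). The middle lid is open (325,150) and the left and right lids are shut. The squeeze bottle is at (243,222), the taco rack at (306,237), the lime at (391,210) and the salt at (407,166). I'll enlarge the rail area.

```bash
python3 - <<'E'
import cv2
i=cv2.imread("pics/top0.png")[105:265,225:425]
cv2.imwrite("pics/crop0.png",cv2.resize(i,(750,600),interpolation=cv2.INTER_CUBIC))
E
```

```text
(no output)
```

View pics/crop0.png

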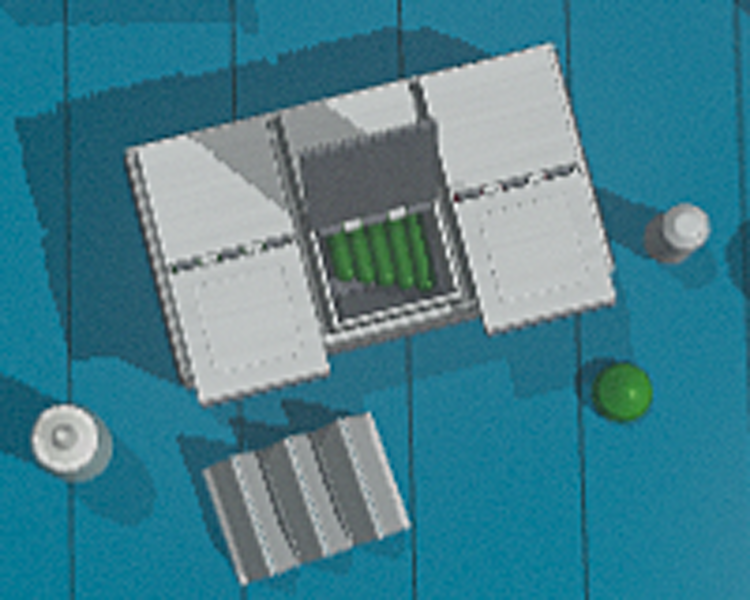

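The crop (3.75x, offset 225,105) puts the left lid's front corners at (203,404) and (329,374), and the right lid's at (490,333) and (614,300).

```bash
python3 - <<'E'
from h import *
import pickle
a,b=pickle.load(open("cams.pkl","rb"))
P={k:onz(a,(225+(x+.5)/3.75-.5,105+(y+.5)/3.75-.5),z) for k,(x,y,z) in dict(LL=(203,404,.118),LR=(329,374,.118),RL=(490,333,.118),RR=(614,300,.118),sq=(65,435,.165),lime=(622,392,.03),salt=(686,226,.078),rk1=(372,412,.05),rk2=(205,468,.05),backL=(128,150,.12),backR=(552,44,.12)).items()}
for k,v in P.items():print(k,v.round(3))
for n in "LR":
    l,r=P[n+"L"],P[n+"R"];d=l-r;print(n,((l+r)/2).round(4),np.linalg.norm(d),np.degrees(np.arctan2(-d[0],d[1])))
d=P["LL"]-P["RR"];print("yaw",np.degrees(np.arctan2(-d[0],d[1])))
for k in ("LL","LR","RR"):
    X=P[k];uv=cv2.projectPoints(X[None],cv2.Rodrigues(np.array(b["R"]))[0],np.array(b["t"]),np.array(b["K"]),np.array(b["D"]))[0];print(k,"in side",uv.ravel())
E
cat >> h.py <<'E'
from scipy.spatial.transform import Rotation as Ro
yaw=np.radians(13.1);xr=np.array([np.cos(yaw),np.sin(yaw),0]);yr=np.array([-np.sin(yaw),np.cos(yaw),0]);zz=np.array([0,0,1.])
EDGE=dict(L=np.array([.5044,-.0225,.116]),R=np.array([.5567,-.2465,.116]))
def target(a):
    a=np.radians(a);z=np.cos(a)*xr-np.sin(a)*zz;return np.c_[np.cross(yr,z),yr,z]
def rows(pts):
    "pts: list of (pos, tilt deg); prints tool-frame rows"
    s=env.get_state();q=s["orientation"];R0=Ro.from_quat(q[[1,2,3,0]]);print("tcp",s["tcp_pos"].round(4),"t",s["clock"],"F",s["wrist_force"].round(1))
    for p,a in pts:
        d=R0.inv().apply(p-s["tcp_pos"]);r=(R0.inv()*Ro.from_matrix(target(a))).as_rotvec();print([round(float(v),3) for v in [*d,*r]])
def at(l,dx,dz,dy=0): return EDGE[l]+dx*xr+dy*yr+dz*zz
E
python3 - <<'E'
from h import *
print(at("L",-.07,.15))
rows([(at("L",-.07,.15),35)])
E
```

```text
[ 0.43622168 -0.03836559  0.266     ]
tcp [0.242  0.5211 0.2525] t 0.1 F [-0.1  0.2 -0.1]
[-0.412, -0.426, -0.013, -0.319, -0.924, -0.61]
```

```bash
python3 nudge.py '[[-0.05,-0.05,-0.05,0,0,0],[-0.1,-0.1,-0.05,-0.05,-0.15,-0.1],[-0.412,-0.426,-0.013,-0.319,-0.924,-0.61],[-0.412,-0.426,-0.013,-0.319,-0.924,-0.61],[-0.412,-0.426,-0.013,-0.319,-0.924,-0.61],[-0.412,-0.426,-0.013,-0.319,-0.924,-0.61],[-0.412,-0.426,-0.013,-0.319,-0.924,-0.61],[-0.412,-0.426,-0.013,-0.319,-0.924,-0.61]]' 0
python3 -c "
from h import *
rows([(at('L',-.07,.15),35)])"
```

```text
clock: 1.1
tcp_pos: [0.3859, 0.1206, 0.2902]
orientation: [0.422, -0.083, 0.901, 0.059]
wrist_force: [0.6, 0.4, 0.1]
finger_gap: 0.0002
grip_force: 0.0
tcp [0.3859 0.1206 0.2902] t 1.1 F [0.6 0.4 0.1]
[0.003, -0.167, 0.025, 0.0, -0.08, -0.045]
```

```bash
python3 nudge.py '[[0.003,-0.167,0.025,0,-0.08,-0.045],[0.003,-0.167,0.025,0,-0.08,-0.045],[0.003,-0.167,0.025,0,-0.08,-0.045],[0.003,-0.167,0.025,0,-0.08,-0.045],[0.003,-0.167,0.025,0,-0.08,-0.045]]'
python3 -c "
from h import *
rows([(at('L',-.05,-.016),35),(at('L',-.008,-.016),35)])"
```

```text
clock: 1.72
tcp_pos: [0.4368, -0.0402, 0.2658]
orientation: [0.457, -0.097, 0.883, 0.053]
wrist_force: [0.3, 0.3, -0.3]
finger_gap: 0.0001
grip_force: 0.0
tcp [ 0.4368 -0.0402  0.2658] t 1.725 F [ 0.3  0.3 -0.3]
[0.124, 0.001, 0.112, -0.004, -0.005, -0.008]
[0.1, 0.002, 0.146, -0.004, -0.005, -0.008]
```

```bash
python3 nudge.py '[[0.05,0.001,0.045,0,0,0],[0.09,0.001,0.08,0,0,0],[0.124,0.001,0.112,-0.004,-0.005,-0.008],[0.124,0.001,0.112,-0.004,-0.005,-0.008],[0.124,0.001,0.112,-0.004,-0.005,-0.008]]'
python3 - <<'E'
from h import *
rows([(at('L',-.008,-.016),35)])
a=snap("top","pics/t1.png")["image"];b=snap("side","pics/s1.png")["image"]
A=cv2.resize(a[105:265,225:345],(450,600));B=cv2.resize(b[170:290,200:270+10],(350,600))
B=cv2.resize(b[160:280,220:290],(350,600))
cv2.imwrite("pics/c1.png",np.hstack([A,B])[:,:,::-1])
E
```

```text
clock: 2.35
tcp_pos: [0.4932, -0.0855, 0.1685]
orientation: [0.432, -0.119, 0.891, 0.075]
wrist_force: [-0.3, 0.4, 0.1]
finger_gap: -0.0005
grip_force: 0.0
tcp [ 0.4932 -0.0855  0.1685] t 2.35 F [-0.3  0.4  0.1]
[0.043, 0.056, 0.059, 0.059, -0.054, 0.006]
```

View pics/c1.png

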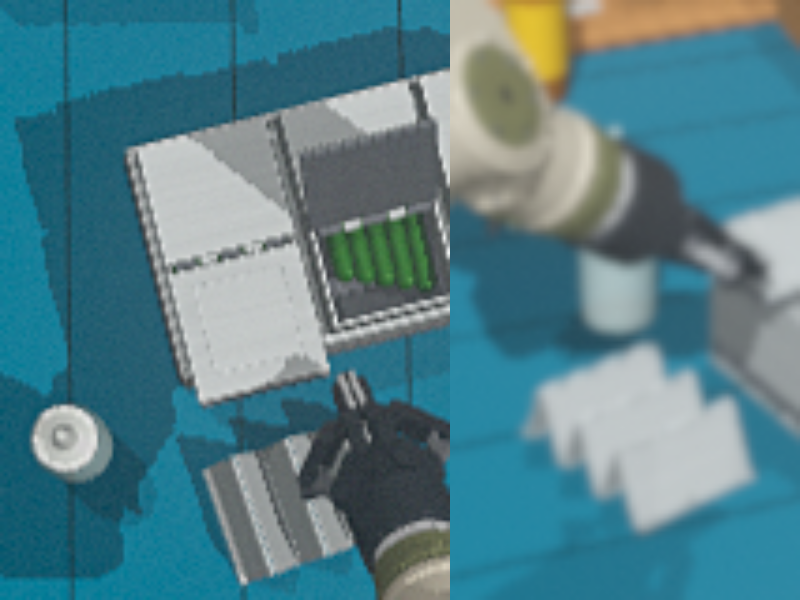

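The picture shows the tip at crop (350,375), right of the left lid and too high, so the low tilted pose was out of reach. I'll check the joints.

```bash
python3 -c "
from h import *
s=env.get_state();print(s['joint_pos'].round(3))
R=Ro.from_quat(s['orientation'][[1,2,3,0]]).as_matrix();print(R.round(3))"
```

```text
[-0.741 -0.113 -1.027  0.085  0.749 -0.775]
[[-0.599 -0.275  0.752]
 [-0.147  0.961  0.235]
 [-0.787  0.03  -0.616]]
```

j3 is at its limit (-1.03): the elbow can't fold far enough with the tool square to the rail. I'll approach the left lid obliquely instead, from front right, which puts the wrist at a larger radius.

```bash
cat >> h.py <<'E'
def target(a,phi=0):
    a=np.radians(a);u=yaw+np.radians(phi);x=np.array([np.cos(u),np.sin(u),0]);y=np.array([-np.sin(u),np.cos(u),0])
    z=np.cos(a)*x-np.sin(a)*zz;return np.c_[np.cross(y,z),y,z]
def tip(l,pts,a=35,phi=0):
    "rows for fingertip points (dx,dy,dz) relative to the shut lip, rail axes"
    s=env.get_state();R0=Ro.from_quat(s["orientation"][[1,2,3,0]]);T=target(a,phi);r=(R0.inv()*Ro.from_matrix(T)).as_rotvec().round(3).tolist()
    t=s["tcp_pos"]+.022*R0.as_matrix()[:,2]-EDGE[l]
    print("tip now",[round(float(t@v),4) for v in(xr,yr,zz)],"t",s["clock"],"F",s["wrist_force"].round(1),"q",s["joint_pos"].round(2))
    for dx,dy,dz in pts:
        d=R0.inv().apply(at(l,dx,dz,dy)-.022*T[:,2]-s["tcp_pos"]);print([round(float(v),3) for v in d]+r)
E
python3 -c "
from h import *
tip('L',[(-.05,.01,.05),(-.045,.01,-.027)],35,37)"
```

```text
tip now [-0.0081, -0.0578, 0.0391] t 2.45 F [ 0.2 -0.3  0.2] q [-0.74 -0.11 -1.03  0.09  0.75 -0.78]
[0.016, 0.06, -0.033, -0.461, -0.042, -0.378]
[0.073, 0.058, 0.018, -0.461, -0.042, -0.378]
```

```bash
python3 nudge.py '[[0.016,0.06,-0.033,-0.461,-0.042,-0.378],[0.016,0.06,-0.033,-0.461,-0.042,-0.378],[0.016,0.06,-0.033,-0.461,-0.042,-0.378],[0.016,0.06,-0.033,-0.461,-0.042,-0.378],[0.016,0.06,-0.033,-0.461,-0.042,-0.378]]'
python3 -c "
from h import *
tip('L',[(-.05,.01,.05),(-.045,.01,-.027)],35,37)"
```

```text
clock: 3.08
tcp_pos: [0.4433, -0.0405, 0.1786]
orientation: [0.418, -0.374, 0.804, 0.195]
wrist_force: [-0.5, -1.6, 0.1]
finger_gap: -0.0001
grip_force: 0.0
tip now [-0.0492, 0.0071, 0.05] t 3.075 F [-0.5 -1.6  0.1] q [-0.85  0.14 -0.71  0.93  0.94 -1.82]
[-0.001, 0.003, 0.001, -0.002, -0.001, -0.002]
[0.06, -0.0, 0.048, -0.002, -0.001, -0.002]
```

Reached with margin (j3 = -0.71). Next I lower the tip in front of the lip.

```bash
python3 nudge.py '[[0.03,0.002,0.024,0,0,0],[0.06,0.002,0.048,0,0,0],[0.06,0.002,0.048,0,0,0],[0.06,0.002,0.048,0,0,0]]'
python3 - <<'E'
from h import *
tip('L',[(-.045,.01,-.027),(.006,.01,-.027)],35,37)
a=snap("top","pics/t2.png")["image"];b=snap("side","pics/s2.png")["image"]
A=cv2.resize(a[105:265,225:345],(450,600));B=cv2.resize(b[160:280,220:290],(350,600))
cv2.imwrite("pics/c2.png",np.hstack([A,B])[:,:,::-1])
E
```

```text
clock: 3.58
tcp_pos: [0.4439, -0.0342, 0.1032]
orientation: [0.419, -0.375, 0.804, 0.194]
wrist_force: [0.4, 0.3, 0.2]
finger_gap: 0.0001
grip_force: 0.0
tip now [-0.0471, 0.0131, -0.0254] t 3.575 F [0.4 0.3 0.2] q [-0.83  0.26 -0.81  0.69  0.95 -1.8 ]
[0.001, -0.004, 0.001, -0.003, -0.0, 0.0]
[-0.022, -0.034, 0.034, -0.003, -0.0, 0.0]
```

View pics/c2.png

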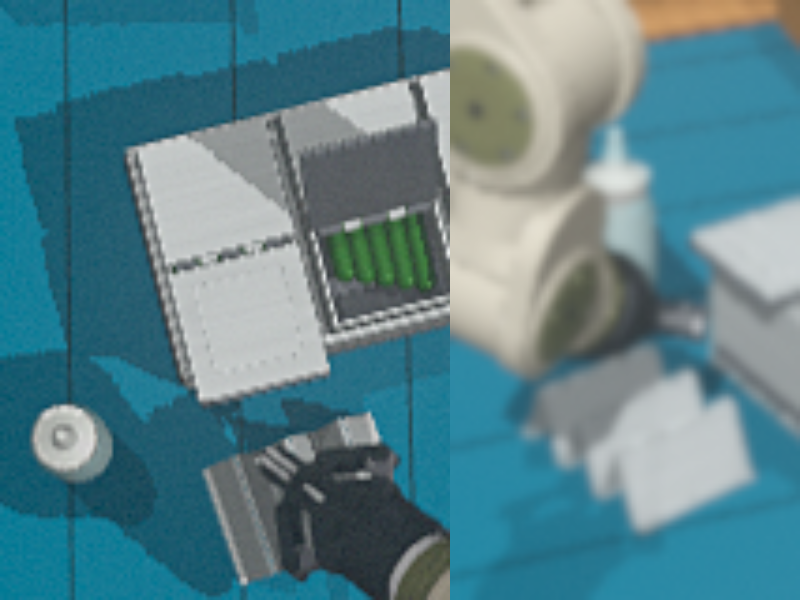

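The fingertips are at crop (275,460), in front of the left lip and below it, clear of the rack. I'll slide them under the lip.

```bash
python3 nudge.py '[[-0.007,-0.011,0.011,0,0,0],[-0.015,-0.023,0.023,0,0,0],[-0.022,-0.034,0.034,0,0,0],[-0.022,-0.034,0.034,0,0,0]]'
python3 - <<'E'
from h import *
P=[]
for t in (5,20,35,50,65,80,92,102):
    t=np.radians(t);P.append((.112-.1*np.cos(t)-.015*np.sin(t),.01,.1*np.sin(t)-.015*np.cos(t)))
tip('L',P,35,37)
E
```

```text
clock: 4.18
tcp_pos: [0.497, -0.0258, 0.1017]
orientation: [0.419, -0.376, 0.803, 0.193]
wrist_force: [-0.5, 0.7, 0.6]
finger_gap: 0.0002
grip_force: 0.0
tip now [0.0065, 0.0092, -0.027] t 4.175 F [-0.5  0.7  0.6] q [-0.72  0.29 -0.76  0.54  0.96 -1.61]
[-0.019, -0.002, -0.009, -0.004, -0.0, 0.003]
[-0.042, -0.004, -0.022, -0.004, -0.0, 0.003]
[-0.066, -0.009, -0.031, -0.004, -0.0, 0.003]
[-0.091, -0.018, -0.034, -0.004, -0.0, 0.003]
[-0.114, -0.03, -0.031, -0.004, -0.0, 0.003]
[-0.134, -0.044, -0.022, -0.004, -0.0, 0.003]
[-0.148, -0.057, -0.011, -0.004, -0.0, 0.003]
[-0.156, -0.067, 0.0, -0.004, -0.0, 0.003]
```

```bash
python3 nudge.py '[[-0.01,-0.001,-0.004,0,0,0],[-0.019,-0.002,-0.009,0,0,0],[-0.03,-0.003,-0.015,0,0,0],[-0.042,-0.004,-0.022,0,0,0],[-0.054,-0.006,-0.027,0,0,0],[-0.066,-0.009,-0.031,0,0,0],[-0.078,-0.013,-0.033,0,0,0],[-0.091,-0.018,-0.034,0,0,0]]'
python3 - <<'E'
from h import *
P=[]
for t in (50,65,80,92,102):
    t=np.radians(t);P.append((.112-.1*np.cos(t)-.015*np.sin(t),.01,.1*np.sin(t)-.015*np.cos(t)))
tip('L',P,35,37)
a=snap("top","pics/t3.png")["image"];b=snap("side","pics/s3.png")["image"]
A=cv2.resize(a[105:265,225:345],(450,600));B=cv2.resize(b[160:280,220:290],(350,600))
cv2.imwrite("pics/c3.png",np.hstack([A,B])[:,:,::-1])
E
```

```text
clock: 5.18
tcp_pos: [0.5258, -0.0182, 0.1951]
orientation: [0.419, -0.375, 0.804, 0.195]
wrist_force: [-0.5, -0.4, -0.9]
finger_gap: 0.0001
grip_force: 0.3
tip now [0.0363, 0.0101, 0.0665] t 5.175 F [-0.5 -0.4 -0.9] q [-0.66  0.16 -0.63  0.73  0.96 -1.5 ]
[-0.0, -0.0, -0.0, -0.002, -0.001, -0.0]
[-0.024, -0.012, 0.003, -0.002, -0.001, -0.0]
[-0.044, -0.026, 0.012, -0.002, -0.001, -0.0]
[-0.057, -0.039, 0.023, -0.002, -0.001, -0.0]
[-0.066, -0.049, 0.034, -0.002, -0.001, -0.0]
```

View pics/c3.png

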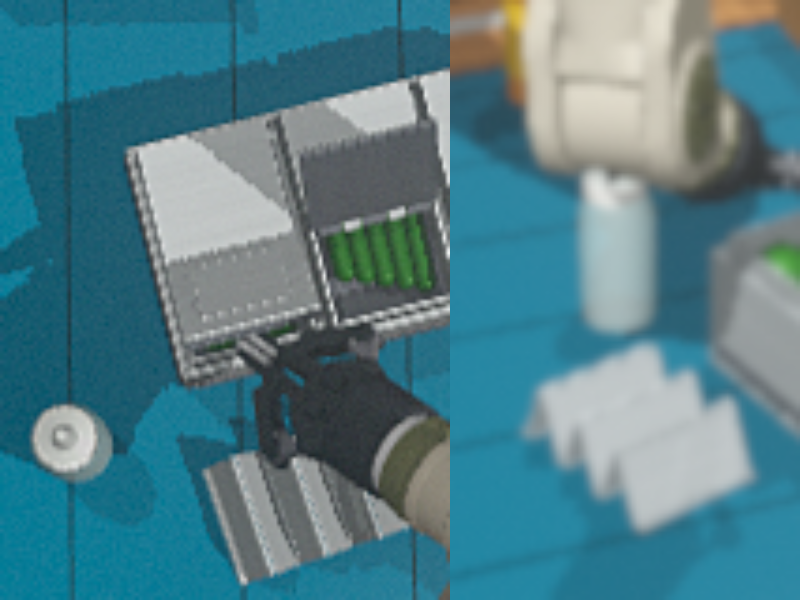

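The lid is part open, resting on the fingertips at crop (260,350), and I can see limes inside. I'll carry on along the arc.

```bash
python3 nudge.py '[[-0.012,-0.006,0.001,0,0,0],[-0.024,-0.012,0.003,0,0,0],[-0.034,-0.019,0.007,0,0,0],[-0.044,-0.026,0.012,0,0,0],[-0.051,-0.033,0.018,0,0,0],[-0.057,-0.039,0.023,0,0,0],[-0.062,-0.044,0.029,0,0,0],[-0.066,-0.049,0.034,0,0,0]]'
python3 - <<'E'
from h import *
tip('L',[(.06,-.01,.11),(-.03,-.08,.14)],35,37)
a=snap("top","pics/t4.png")["image"];b=snap("side","pics/s4.png")["image"]
A=cv2.resize(a[105:265,225:345],(450,600));B=cv2.resize(b[140:260,250:320],(350,600))
cv2.imwrite("pics/c4.png",np.hstack([A,B])[:,:,::-1])
E
```

```text
clock: 6.28
tcp_pos: [0.6056, 0.0008, 0.2288]
orientation: [0.418, -0.375, 0.804, 0.195]
wrist_force: [-0.7, 0.5, -0.6]
finger_gap: -0.0002
grip_force: 0.0
tip now [0.1182, 0.0105, 0.1002] t 6.275 F [-0.7  0.5 -0.6] q [-0.53  0.19 -0.5   0.64  0.94 -1.28]
[0.026, 0.018, -0.054, -0.002, -0.001, -0.001]
[0.067, 0.016, -0.164, -0.002, -0.001, -0.001]
```

View pics/c4.png

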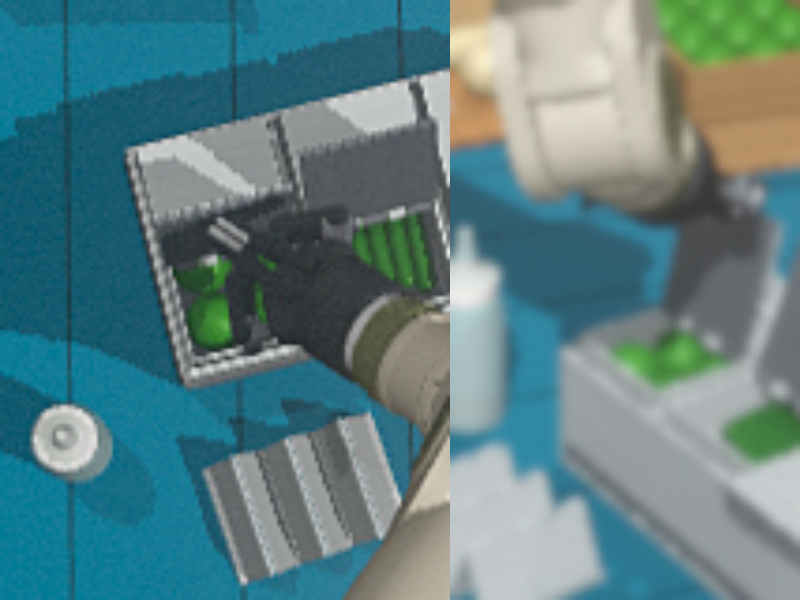

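Both lids now stand open side by side in the side view (720,290 and 790,300 of the crop). I'll back out and go to the right lid.

```bash
python3 nudge.py '[[0.013,0.009,-0.027,0,0,0],[0.026,0.018,-0.054,0,0,0],[0.047,0.017,-0.11,0,0,0],[0.067,0.016,-0.164,0,0,0],[0.067,0.016,-0.164,0,0,0],[0.067,0.016,-0.164,0,0,0]]'
python3 -c "
from h import *
tip('R',[(-.05,0,.05),(-.045,0,-.027)],35,15)"
```

```text
clock: 7.12
tcp_pos: [0.4818, -0.122, 0.2679]
orientation: [0.419, -0.374, 0.804, 0.194]
wrist_force: [0.9, 0.6, 0.3]
finger_gap: 0.0
grip_force: 0.0
tip now [-0.0303, 0.149, 0.1393] t 7.125 F [0.9 0.6 0.3] q [-0.9   0.21 -0.38  1.27  0.93 -1.92]
[0.133, -0.101, -0.034, 0.311, -0.0, 0.219]
[0.194, -0.104, 0.014, 0.311, -0.0, 0.219]
```

```bash
python3 nudge.py '[[0.04,-0.034,-0.012,0.1,0,0.07],[0.09,-0.068,-0.022,0.2,0,0.14],[0.133,-0.101,-0.034,0.311,0,0.219],[0.133,-0.101,-0.034,0.311,0,0.219],[0.165,-0.103,-0.01,0.311,0,0.219],[0.194,-0.104,0.014,0.311,0,0.219],[0.194,-0.104,0.014,0.311,0,0.219],[0.194,-0.104,0.014,0.311,0,0.219]]'
python3 - <<'E'
from h import *
tip('R',[(-.045,0,-.027),(.008,0,-.027)],35,15)
a=snap("top","pics/t5.png")["image"];b=snap("side","pics/s5.png")["image"]
A=cv2.resize(a[105:265,265:425],(450,450));B=cv2.resize(b[160:310,250:367],(350,450))
cv2.imwrite("pics/c5.png",np.hstack([A,B])[:,:,::-1])
E
```

```text
clock: 8.12
tcp_pos: [0.498, -0.2641, 0.1028]
orientation: [0.448, -0.217, 0.86, 0.113]
wrist_force: [0.0, 0.3, -0.6]
finger_gap: 0.0004
grip_force: 0.0
tip now [-0.0437, 0.0009, -0.0258] t 8.125 F [ 0.   0.3 -0.6] q [-1.07  0.39 -0.6   0.57  0.96 -1.55]
[0.002, -0.0, -0.0, 0.003, 0.001, 0.003]
[-0.028, -0.014, 0.041, 0.003, 0.001, 0.003]
```

View pics/c5.png

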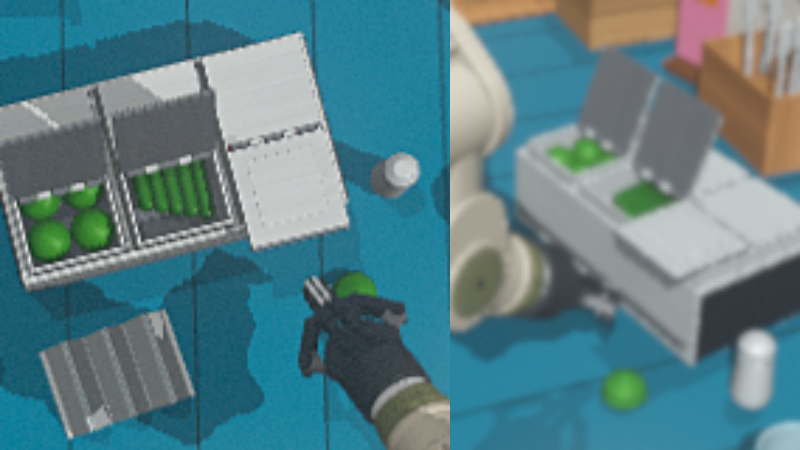

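The left lid lies back like the middle one. The tip is at crop (318,290), in front of the right lip and clear of the lime. I'll insert under the lip.

```bash
python3 nudge.py '[[-0.009,-0.005,0.014,0,0,0],[-0.018,-0.009,0.028,0,0,0],[-0.028,-0.014,0.041,0,0,0],[-0.028,-0.014,0.041,0,0,0]]'
python3 - <<'E'
from h import *
P=[]
for t in (5,20,35,50,65,80,92,102):
    t=np.radians(t);P.append((.112-.1*np.cos(t)-.015*np.sin(t),0,.1*np.sin(t)-.015*np.cos(t)))
tip('R',P,35,15)
E
```

```text
clock: 8.72
tcp_pos: [0.5486, -0.254, 0.1025]
orientation: [0.448, -0.218, 0.86, 0.111]
wrist_force: [-0.6, 0.4, -0.5]
finger_gap: -0.0002
grip_force: 0.0
tip now [0.0079, -0.0008, -0.0261] t 8.725 F [-0.6  0.4 -0.5] q [-0.97  0.4  -0.59  0.42  0.95 -1.38]
[-0.018, -0.0, -0.009, 0.001, 0.0, 0.005]
[-0.041, -0.001, -0.022, 0.001, 0.0, 0.005]
[-0.066, -0.003, -0.03, 0.001, 0.0, 0.005]
[-0.092, -0.007, -0.031, 0.001, 0.0, 0.005]
[-0.117, -0.012, -0.025, 0.001, 0.0, 0.005]
[-0.14, -0.019, -0.013, 0.001, 0.0, 0.005]
[-0.155, -0.024, 0.001, 0.001, 0.0, 0.005]
[-0.165, -0.029, 0.015, 0.001, 0.0, 0.005]
```

```bash
python3 nudge.py '[[-0.009,0,-0.004,0,0,0],[-0.018,0,-0.009,0,0,0],[-0.03,0,-0.015,0,0,0],[-0.041,-0.001,-0.022,0,0,0],[-0.054,-0.002,-0.026,0,0,0],[-0.066,-0.003,-0.03,0,0,0],[-0.079,-0.005,-0.031,0,0,0],[-0.092,-0.007,-0.031,0,0,0]]'
python3 - <<'E'
from h import *
P=[]
for t in (50,65,80,92,102):
    t=np.radians(t);P.append((.112-.1*np.cos(t)-.015*np.sin(t),0,.1*np.sin(t)-.015*np.cos(t)))
tip('R',P,35,15)
E
```

```text
clock: 9.72
tcp_pos: [0.5756, -0.2469, 0.1948]
orientation: [0.448, -0.216, 0.86, 0.112]
wrist_force: [-1.2, 0.2, -0.7]
finger_gap: 0.0001
grip_force: 0.3
tip now [0.0357, -0.0, 0.0661] t 9.725 F [-1.2  0.2 -0.7] q [-0.91  0.28 -0.48  0.58  0.94 -1.29]
[-0.001, -0.0, -0.0, 0.001, -0.0, 0.001]
[-0.026, -0.005, 0.006, 0.001, -0.0, 0.001]
[-0.049, -0.011, 0.018, 0.001, -0.0, 0.001]
[-0.064, -0.017, 0.032, 0.001, -0.0, 0.001]
[-0.074, -0.021, 0.045, 0.001, -0.0, 0.001]
```

```bash
python3 nudge.py '[[-0.013,-0.002,0.003,0,0,0],[-0.026,-0.005,0.006,0,0,0],[-0.038,-0.008,0.012,0,0,0],[-0.049,-0.011,0.018,0,0,0],[-0.057,-0.014,0.025,0,0,0],[-0.064,-0.017,0.032,0,0,0],[-0.069,-0.019,0.038,0,0,0],[-0.074,-0.021,0.045,0,0,0]]'
python3 -c "
from h import *
tip('R',[(.06,0,.11),(-.07,0,.18)],35,15)"
```

```text
clock: 10.72
tcp_pos: [0.6554, -0.228, 0.2286]
orientation: [0.448, -0.216, 0.86, 0.112]
wrist_force: [0.3, -0.1, -0.3]
finger_gap: 0.0
grip_force: 0.0
tip now [0.1177, 0.0003, 0.1] t 10.725 F [ 0.3 -0.1 -0.3] q [-0.78  0.29 -0.38  0.5   0.9  -1.07]
[0.024, 0.015, -0.051, 0.001, -0.0, 0.001]
[0.039, 0.049, -0.194, 0.001, -0.0, 0.001]
```

```bash
python3 nudge.py '[[0.012,0.008,-0.026,0,0,0],[0.024,0.015,-0.051,0,0,0],[0.031,0.032,-0.12,0,0,0],[0.039,0.049,-0.194,0,0,0],[0.039,0.049,-0.194,0,0,0],[0.039,0.049,-0.194,0,0,0],[0.039,0.049,-0.194,0,0,0]]'
python3 - <<'E'
from h import *
a=snap("top","pics/t6.png")["image"];b=snap("side","pics/s6.png")["image"]
A=cv2.resize(a[105:265,225:425],(450,360));B=cv2.resize(b[160:310,220:366],(350,360))
cv2.imwrite("pics/c6.png",np.hstack([A,B])[:,:,::-1])
E
```

```text
clock: 11.6
tcp_pos: [0.4724, -0.2705, 0.3076]
orientation: [0.448, -0.216, 0.86, 0.112]
wrist_force: [0.9, 0.1, -0.8]
finger_gap: 0.0002
grip_force: 0.0
```

View pics/c6.png

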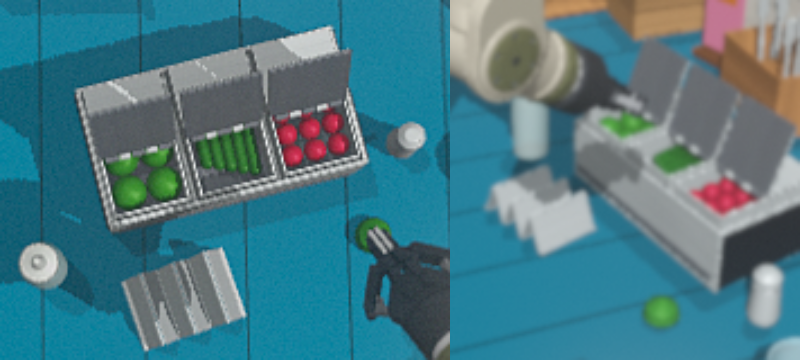

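All three lids lie back open and parallel: limes at (140,130), chillies at (225,105) and radishes at (310,75) in the crop. The pans are seated, the other objects stand where they were, and the gripper is clear, so I'll hand in.

```bash
python3 nudge.py '[[0,0,0,0,0,0],[0,0,0,0,0,0],[0,0,0,0,0,0],[0,0,0,0,0,0]]' >/dev/null; python3 -c "
from workcell import env
print(env.hand_in())"
```

```text
the job is handed in; nothing more can be done
None
```

I flipped both shut lids (limes and radishes) over past upright with closed fingertips and handed the job in after about 12 s of the 54 s; the last pictures show all three lids lying back open, the pans seated and nothing else moved, but hand-in returned no verdict.

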